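# Clip a gel cassette shut on both sides

### The job

Clip the gel cassette shut for casting: squeeze the two large spring clips open and let one close on each upright side edge of the cassette, about half-way up, sticking out level and in line with the cassette, with the rubber pads fully on its faces. The cassette stays standing home in its stand; leave the small clip, the beaker, the jar and the bottles where they are.

Things in the scene. Friction and masses are not known exactly. Their poses are not given: they have to be found in the camera images.
- stand: fixed grey casting stand, 74 (x) x 144 (y) x 28 mm high, with a trough 42 mm wide along y, its floor 8 mm up, open at the top, closed at both ends by stops as high as the cheeks. Origin under its centre
- cassette: gel cassette: a clear glass plate (-x face) and a white ceramic plate (+x face) with grey spacers, one rigid piece 12 mm thick (x), 120 mm wide (y), 110 mm high, 0.25 kg, on a grey foot 40 mm (x) wide and 12 mm high (included), standing in the trough of the stand, so its upright side edges are at y = +-60 mm and its top is 118 mm above the bench. Origin under its centre, z up
- clip_a: large clip: grey plastic peg-type spring clip, 102 mm long, lying on its side, 26 mm high. Origin on the pivot axis at the underside; z (up) is the pivot axis, x points to the jaw tips; rubber pads at x +32 to +50 mm, two levers back to x -52 mm. Shut, the levers' outsides spread from 23 mm near the pivot to 50 mm at the ends; squeezed together to the stop: parallel, 20 mm apart, pads gaping 28 mm
- clip_b: large clip, the same as clip_a; either clip may go on either edge. 70 g; squeezing takes about 13 N at 36 mm behind the pivot. The body frame is that of the half on its -y side: with the jaw open by q, the clip's centre line lies at the body's yaw + q/2 (so for clip_a and clip_small)
- clip_a_jaw (a joint): jaw angle of clip_a in rad: 0 shut, 0.22 when the pads lie flat on the 12 mm cassette, 0.62 fully open at the stop; a spring shuts it
- clip_b_jaw (a joint): jaw angle of clip_b, the same
- clip_a_bite (a point): point between the centres of clip_a's pads, at (41, 0, 13) mm in its body
- clip_b_bite (a point): point between the centres of clip_b's pads, at (41, 0, 13) mm in its body
- clip_small: small clip, to be left alone: the same shape at 0.62 of the size, 64 mm long and 16 mm high as it lies on its side, levers 31 mm over their ends. Origin on the pivot axis at the underside, x to the jaw tips
- beaker: small clear beaker, 52 mm across, 67 mm high, standing on the bench; origin under its centre
- jar: clear sample jar with lid, 50 mm across, 57 mm high; origin under its centre
- reagent_bottle: reagent bottle with a cap, 58 mm across, 135 mm high, behind the stand; origin under its centre
- dropper: small dropper bottle with a pointed cap, 34 mm across, 83 mm high, behind the stand; origin under its centre
Mind the look-alikes: they are no part of the job. Leave any pink look-alike of the clip_b alone.

How it is judged:
On the way:
1. one large clip has closed on one side edge of the cassette and is let go (((y of clip_a_bite in the frame of cassette between 0.024 and 0.056 m and z of clip_a_bite in the frame of cassette between 0.033 and 0.077 m and x of clip_a_bite in the frame of cassette between -0.014 and 0.014 m and value of joint clip_a_jaw between 0.16 and 0.32 rad and angle between the x axis of clip_a and the y axis of cassette, either way round below 0.35 rad and linear speed of clip_a below 0.02 m/s) or (y of clip_a_bite in the frame of cassette between -0.056 and -0.024 m and z of clip_a_bite in the frame of cassette between 0.033 and 0.077 m and x of clip_a_bite in the frame of cassette between -0.014 and 0.014 m and value of joint clip_a_jaw between 0.16 and 0.32 rad and angle between the x axis of clip_a and the y axis of cassette, either way round below 0.35 rad and linear speed of clip_a below 0.02 m/s) or (y of clip_b_bite in the frame of cassette between 0.024 and 0.056 m and z of clip_b_bite in the frame of cassette between 0.033 and 0.077 m and x of clip_b_bite in the frame of cassette between -0.014 and 0.014 m and value of joint clip_b_jaw between 0.16 and 0.32 rad and angle between the x axis of clip_b and the y axis of cassette, either way round below 0.35 rad and linear speed of clip_b below 0.02 m/s) or (y of clip_b_bite in the frame of cassette between -0.056 and -0.024 m and z of clip_b_bite in the frame of cassette between 0.033 and 0.077 m and x of clip_b_bite in the frame of cassette between -0.014 and 0.014 m and value of joint clip_b_jaw between 0.16 and 0.32 rad and angle between the x axis of clip_b and the y axis of cassette, either way round below 0.35 rad and linear speed of clip_b below 0.02 m/s)) and contact force between the fingers and anything else below 0.2 N), for 0.2 s.
At the end, for the whole second after the job is handed in: One large clip bites each side edge of the cassette: pad centre 4-36 mm inside the edge, 33-77 mm above its lower edge, jaw 0.16-0.32 rad, x axis within 0.35 rad of its width, at rest. Cassette home: within 6 mm of the stand's centre, on the trough floor within 3.5 mm, upright within 0.08 rad ((((y of clip_a_bite in the frame of cassette between 0.024 and 0.056 m and z of clip_a_bite in the frame of cassette between 0.033 and 0.077 m and x of clip_a_bite in the frame of cassette between -0.014 and 0.014 m and value of joint clip_a_jaw between 0.16 and 0.32 rad and angle between the x axis of clip_a and the y axis of cassette, either way round below 0.35 rad and linear speed of clip_a below 0.02 m/s) and (y of clip_b_bite in the frame of cassette between -0.056 and -0.024 m and z of clip_b_bite in the frame of cassette between 0.033 and 0.077 m and x of clip_b_bite in the frame of cassette between -0.014 and 0.014 m and value of joint clip_b_jaw between 0.16 and 0.32 rad and angle between the x axis of clip_b and the y axis of cassette, either way round below 0.35 rad and linear speed of clip_b below 0.02 m/s)) or ((y of clip_b_bite in the frame of cassette between 0.024 and 0.056 m and z of clip_b_bite in the frame of cassette between 0.033 and 0.077 m and x of clip_b_bite in the frame of cassette between -0.014 and 0.014 m and value of joint clip_b_jaw between 0.16 and 0.32 rad and angle between the x axis of clip_b and the y axis of cassette, either way round below 0.35 rad and linear speed of clip_b below 0.02 m/s) and (y of clip_a_bite in the frame of cassette between -0.056 and -0.024 m and z of clip_a_bite in the frame of cassette between 0.033 and 0.077 m and x of clip_a_bite in the frame of cassette between -0.014 and 0.014 m and value of joint clip_a_jaw between 0.16 and 0.32 rad and angle between the x axis of clip_a and the y axis of cassette, either way round below 0.35 rad and linear speed of clip_a below 0.02 m/s))) and horizontal distance between cassette and stand below 0.006 m and z of cassette in the frame of stand below 0.0115 m and angle between cassette's own z axis and vertical below 0.08 rad and linear speed of cassette below 0.02 m/s); the robot touches nothing.
It fails at once if the beaker or the jar is moved by more than 20 mm or tipped (distance of any of beaker, jar from where it was at the start of the episode above 0.02 m or angle between any of beaker, jar's own z axis and vertical above 0.3 rad).
It fails at once if the reagent bottle or the dropper bottle is moved by more than 20 mm or tipped (distance of any of reagent_bottle, dropper from where it was at the start of the episode above 0.02 m or angle between any of reagent_bottle, dropper's own z axis and vertical above 0.3 rad).
It fails at once if the small clip is moved by more than 20 mm (distance of clip_small from where it was at the start of the episode above 0.02 m).
It fails at once if the cassette is lifted or tipped out of its stand (z of cassette in the frame of stand above 0.02 m or angle between cassette's own z axis and vertical above 0.25 rad).
It also fails if it takes over 58 s, if anything falls off the work surface, if the arm or the gripper's body presses on something with over 40 N, if the wrist force passes 120 N, or if a joint passes its speed limit or range.

### The arm

A 6-joint arm with a two-finger parallel gripper is mounted at the origin on a cart in front of the work surface, level with it; the furniture and walls round the work are solid. World frame = base frame: x ahead of the robot, y to its left, z up, the work surface at z = 0. Lengths are in m, angles in rad, forces in N, time in s.
With the tool pointing down it reaches from about 0.35 to 0.8 m from the base axis. Payload 7.3 kg.
Tool frame: the origin (TCP) lies between the finger pads; the fingertips stand 14 mm ahead of it and the grasp point (between the pads) lies 5 mm behind it; z points along the fingers, y is the line along which they close (so a half turn about z gives the same grasp; the last joint's range is limited). The gripper opens to 85 mm and grips with 20 to 120 N. Pads are 22 mm wide; open, the fingers measure 114 mm over their backs; the gripper's body (76 mm by 85 mm) begins 54 mm behind the grasp point. The pads swing forward as they close: fully open they stand 13 mm farther back than shut.
Start: joints at [1.185, 0.342, 1.524, -0, 1.275, -0.146], TCP at [0.125, 0.51, 0.245] pointing down, gripper open.
Joint ranges: [-2.53, 2.53], [-0.77, 2.02], [0.04, 2.7], [-1, 4.14], [0.28, 2.66], [-3.11, 3.11]. Speed limits (rad/s): [2.57, 2.57, 3.14, 3.14, 3.14, 3.14].

### API

Orientations are given as a 3x3 rotation matrix whose columns are the frame's x, y, z axes.
In Python, from workcell import readout, optics, workorder gives the robot as it stands. The module is installed in compiled form; this text tells all that it offers.
- The arm moves only by the shell command python3 -m handwheel 'ROWS'. ROWS is a JSON object of lists of equal length, an entry for each row: "hand": the closure, from -1 (fully open) to 1 (shut); "delta_pos": the shift along the tool's x, y, z as a fraction of full scale, a list of three; "turn": the turn about the tool's z as a fraction of full scale. A call has 1 to 10 rows; each row shifts and turns the commanded pose from where the row before left it, along the tool's axes as they then stand; what a row does not reach is not made up. Full scale, the value 1, is 300 mm for a shift and 0.15 rad for a turn. A row lasts 1/10 s, in which the tool goes at most 50 mm and 8.59 degrees, less where a joint would pass 70% of its speed; a pose out of reach is approached as far as the arm can. A call with a number of a shift or a turn outside -1 to 1 is refused whole. A call with a gripper value outside its range is refused whole. The fingers move at their own pace and stop on an object; the grip force is fixed at half the most. Time passes only in rows, so rows that do not move let the fingers close. It gives the time, the measured TCP pose, the force, the opening and the grip force at its end, in the units of the state.
- readout.state(): the state, without advancing time (a new reading comes with each control period).
- optics.get_image(name): name is "scene" or "top"; returns (picture, depth): 480x640x3 uint8, blue, green, red; 480x640 float32, m along the optical axis (not along the pixel's ray), 0 where there is no reading.
- optics.camera_info(name): a dict with "camera_matrix" (3x3 intrinsics, pixels), "k1" (the pictures are not rectified: a ray, as slopes to the right and down, at radius r is drawn at 1 + k1 r^2 times it, then the intrinsics apply), "camera_from_world" (4x4, takes a point from world to camera coordinates). Camera axes: x right, y up, looking along -z (the intrinsics and any distortion apply to the point x, -y, -z); pixel columns grow to the right and rows downward; lengths in m; the calibration is good to about 2 mm. A picture is of the moment at which its call begins. camera_info takes no time and is no camera call.
- workorder.finish_job(): hands the job in; it is judged then, once.
The state is a dict: "time": time; "q": joint angles; "dq": joint speeds; "tau": joint torques, N m; "tcp_pos": TCP position; "tcp_rot": TCP orientation; "contact_force": force on the tool from outside, world axes, zero at the start; "wrist_torque": the same for the moment, N m; "width": finger opening in m; "finger_force": force on a finger pad.
Only numpy, scipy, OpenCV 4.12 (cv2) and the standard library are available. Lean on these libraries where they do the work, as an engineer would, in place of code of your own. Each camera call takes 0.05 s, during which the arm holds its last target. There are 200 camera calls.

## Working session

There is one attempt and no reset: what is moved stays moved. The work goes in short steps, Python scripts to look and compute and a shell command to move; the robot and the scene stay as the last step left them, time stands still between calls to the robot, and variables do not carry over. Pictures are saved under pics/ and viewed, at most 10 in all, crops included, and the job is handed in when it is done.

```bash
mkdir -p pics; cat > h.py <<'E'
import numpy as np,cv2
from workcell import readout,optics,workorder
def cam(n):
    c=optics.camera_info(n);return np.array(c["camera_matrix"]),c["k1"],np.array(c["camera_from_world"])
def ray(n,u,v):
    K,k1,T=cam(n)
    d=np.array([(u-K[0,2])/K[0,0],(v-K[1,2])/K[1,1]]);s=d.copy()
    for _ in range(20): s=d/(1+k1*(s@s))
    R=T[:3,:3];o=-R.T@T[:3,3]
    return o,R.T@np.array([s[0],-s[1],-1.0])
def onz(n,u,v,z):
    o,d=ray(n,u,v);return o+d*(z-o[2])/d[2]
def dep(n,D,u,v):
    o,d=ray(n,u,v);return o+d*D[int(v),int(u)]
def proj(n,p):
    K,k1,T=cam(n);c=T[:3,:3]@np.array(p)+T[:3,3];s=np.array([c[0],-c[1]])/-c[2];s=s*(1+k1*s@s)
    return K[0,0]*s[0]+K[0,2],K[1,1]*s[1]+K[1,2]
def two(a,b):
    o1,d1=ray(*a);o2,d2=ray(*b)
    A=np.array([d1,-d2]).T;t=np.linalg.lstsq(A,o2-o1,rcond=None)[0]
    p,q=o1+t[0]*d1,o2+t[1]*d2;return (p+q)/2,np.linalg.norm(p-q)
E
python3 - <<'E'
from h import *
np.set_printoptions(precision=4,suppress=True)
for n in("scene","top"):
    im,D=optics.get_image(n);cv2.imwrite(f"pics/{n}0.png",im);np.save(f"pics/{n}0.npy",D)
    K,k,T=cam(n);print(n,K.tolist(),k,-T[:3,:3].T@T[:3,3],(T[:3,:3].T@[0,0,-1]))
s=readout.state();print(s)
E
```

```text
scene [[508.6198190069715, 0.0, 316.67092310565334], [0.0, 508.6198190069715, 240.6507952614512], [0.0, 0.0, 1.0]] -0.07332531326248237 [-0.2449 -0.961   0.6283] [ 0.6243  0.657  -0.4226]
top [[465.47626373040583, 0.0, 321.65175166826], [0.0, 465.47626373040583, 233.11184264129432], [0.0, 0.0, 1.0]] -0.052836152813841804 [ 0.5014 -0.0524  1.1834] [ 0.086  -0.001  -0.9963]
{'time': 0.1, 'q': array([ 1.185 ,  0.3426,  1.5249,  0.    ,  1.2754, -0.146 ]), 'dq': array([ 0.0001, -0.0008, -0.0026,  0.0012, -0.0019, -0.0003]), 'tau': array([ -0.    , -43.4451, -24.6483,  -0.0003,   0.0049,  -0.    ]), 'tcp_pos': array([0.1245, 0.5097, 0.2447]), 'tcp_rot': array([[-0.9714,  0.2375, -0.0005],
       [ 0.2375,  0.9714, -0.0012],
       [ 0.0002, -0.0013, -1.    ]]), 'contact_force': array([ 0.3551, -0.3078, -1.6119]), 'wrist_torque': array([0.0128, 0.0043, 0.0578]), 'finger_force': 0.0, 'width': 0.08522002361450128}
```

View pics/scene0.png

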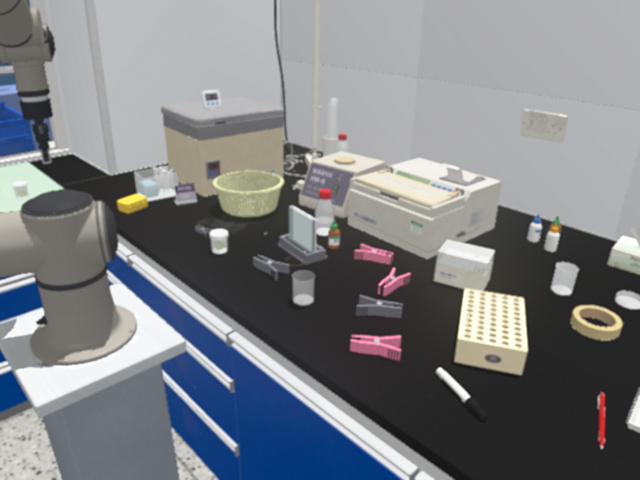

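View pics/top0.png

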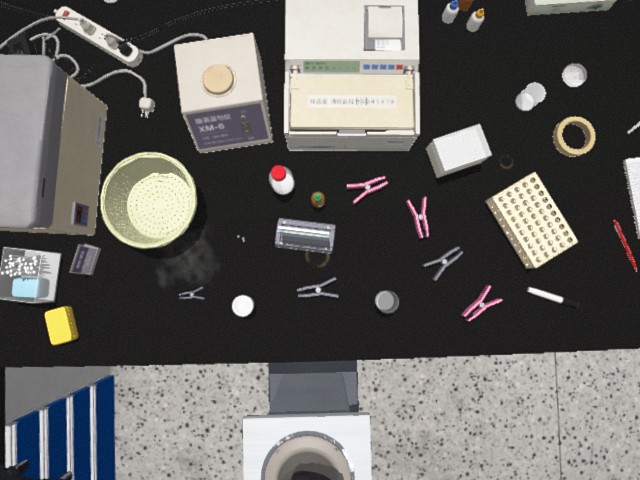

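Scene: the cassette in its stand is at top (305,235). The grey clips are at top (318,289), (444,262) and (192,294), the last one visibly smaller, so it is the small clip. The pink look-alikes are at (368,188), (420,217) and (482,303). I choose the two large grey ones, (318,289) and (444,262), and check them in a crop.

```bash
python3 - <<'E'
from h import *
im=cv2.imread("pics/top0.png")
a=cv2.resize(im[205:325,265:345],None,fx=4.8,fy=4.8,interpolation=cv2.INTER_CUBIC)
b=cv2.resize(im[205:325,400:486],None,fx=4.8,fy=4.8,interpolation=cv2.INTER_CUBIC)
cv2.imwrite("pics/crop1.png",np.hstack([a,b])); print(a.shape,b.shape)
D=np.load("pics/top0.npy")
np.set_printoptions(precision=4,suppress=True)
for u,v in[(318,289),(444,262),(192,294),(305,240),(305,233),(281,175),(318,199),(242,306),(386,300)]:print(u,v,dep("top",D,u,v))
hsv=cv2.cvtColor(im,cv2.COLOR_BGR2HSV)
for x,y,w,h in[(290,272,56,32),(416,240,54,46),(174,280,36,24)]:
    m=np.zeros(im.shape[:2],np.uint8);m[y:y+h,x:x+w]=(hsv[y:y+h,x:x+w,2]>50)*255
    n,l,st,c=cv2.connectedComponentsWithStats(m);i=1+np.argmax(st[1:,4]);print(st[i],c[i])
    ct=max(cv2.findContours((l==i).astype(np.uint8),0,2)[0],key=cv2.contourArea);print(cv2.minAreaRect(ct))
E
```

```text
(576, 384, 3) (576, 413, 3)
318 289 [ 0.463  -0.0404  0.0278]
444 262 [ 0.5199 -0.3545  0.0318]
192 294 [0.4592 0.2745 0.019 ]
305 240 [ 0.5857 -0.0114  0.0208]
305 233 [ 0.5987 -0.0137  0.0733]
281 175 [0.7284 0.0356 0.1339]
318 199 [ 0.6798 -0.0472  0.0745]
242 306 [0.4284 0.1437 0.0539]
386 300 [ 0.4294 -0.2105  0.0034]
[296 277  43  21 363] [317.1653 289.5069]
((317.0, 287.0), (20.0, 42.0), 90.0)
[422 246  42  35 401] [443.9825 261.2618]
((444.41888427734375, 260.9864807128906), (21.15707015991211, 41.15166473388672), 54.462318420410156)
[178 286  27  14 174] [191.1897 294.1552]
((190.81190490722656, 293.61883544921875), (13.134490966796875, 25.57245635986328), 84.2894058227539)
```

View pics/crop1.png

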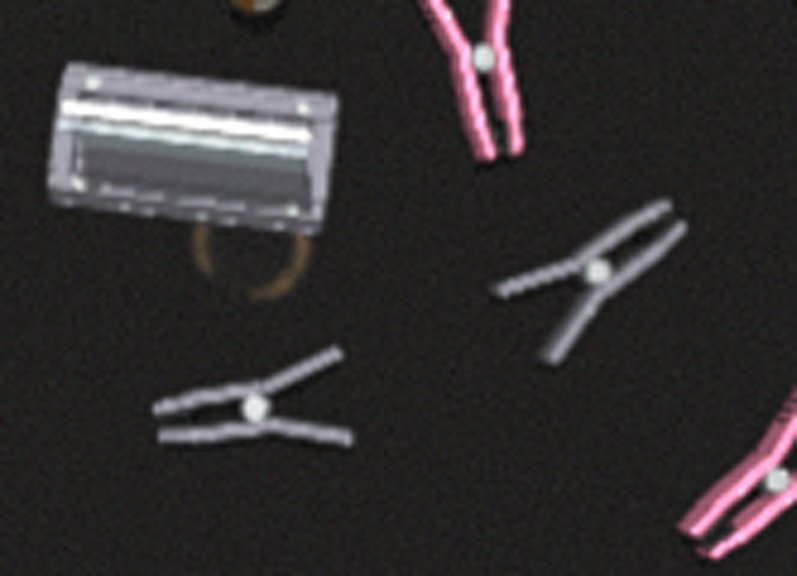

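The crop shows two grey large clips, each with a white pivot dot. The left clip's pivot is at top (318.3,290), with jaws to the left (+y) and levers spreading right. The right clip's pivot is at top (444.4,261.5), with jaws up-right. Next I look at a scene crop to match features across the two views.

```bash
python3 - <<'E'
from h import *
im=cv2.imread("pics/scene0.png")
cv2.imwrite("pics/crop2.png",cv2.resize(im[195:325,245:415],None,fx=4.6,fy=4.6,interpolation=cv2.INTER_CUBIC))
t=cv2.imread("pics/top0.png")
cv2.imwrite("pics/crop3.png",cv2.resize(t[210:262,268:342],None,fx=10,fy=10,interpolation=cv2.INTER_CUBIC))
E
```

```text
(no output)
```

View pics/crop2.png

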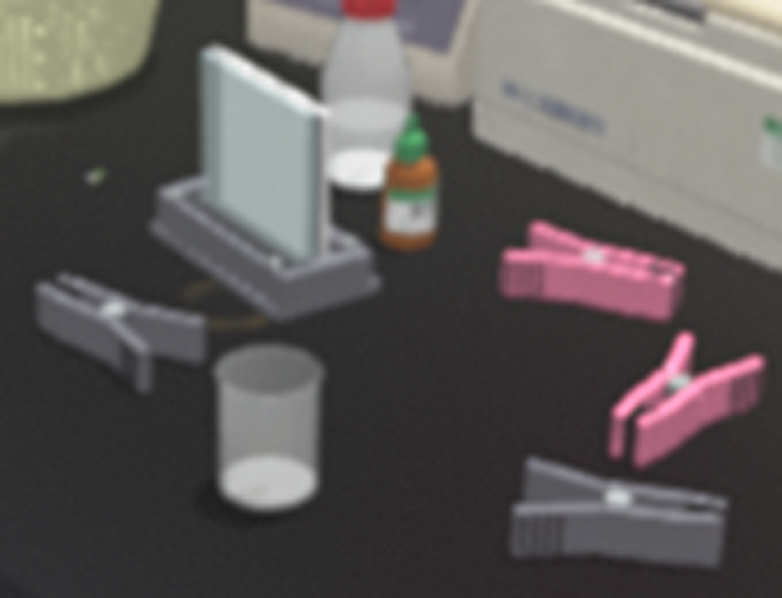

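View pics/crop3.png

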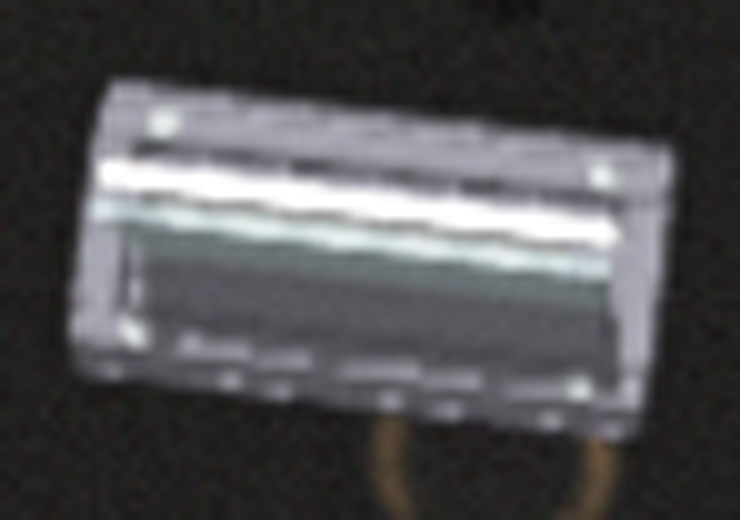

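Crop 2 (scene) shows the cassette top corners at (205,50) and (318,112), and pivots at (113,308) and (619,496). Crop 3 (top) shows the cassette's top strip with corners (100,157), (620,225), (612,272) and (95,222).

```bash
cat > m1.py <<'E'
from h import *
np.set_printoptions(precision=4,suppress=True)
c=lambda u,v,f,x,y:((u+.5)/f-.5+x,(v+.5)/f-.5+y)
S=lambda u,v:("scene",*c(u,v,4.6,245,195))
A=lambda u,v:("top",*c(u,v,4.8,265,205))
B=lambda u,v:("top",*c(u-384,v,4.8,400,205))
C=lambda u,v:("top",*c(u,v,10,268,210))
print("piv1",two(A(256,408),S(113,308)));print("piv2",two(B(597,271),S(619,496)))
print("glassL",two(C(95,222),S(205,50)));print("glassR",two(C(612,272),S(318,112)))
q=[onz(*C(*p),.118) for p in[(100,157),(620,225),(612,272),(95,222)]]
print(np.array(q),"ctr",np.mean(q,0));d=(q[0]+q[3]-q[1]-q[2])[:2];print("ydir",d/2,np.degrees(np.arctan2(d[1],d[0])))
s=[onz(*C(*p),.028) for p in[(105,80),(675,145),(640,440),(70,375)]]
print(np.array(s),"stand",np.mean(s,0))
for F,P,J,L in[(A,(256,408),[(160,408),(163,437)],[(340,353),(350,438)]),(B,(597,271),[(665,205),(683,228)],[(500,291),(552,357)])]:
    p=onz(*F(*P),.028);j=[onz(*F(*x),.026) for x in J];l=[onz(*F(*x),.026) for x in L]
    d=(np.mean(j,0)-np.mean(l,0))[:2]
    print("piv",p,"J",np.array(j),"L",np.array(l),"len",np.linalg.norm(d),"yaw",np.degrees(np.arctan2(d[1],d[0])),"grip",p[:2]-.036*d/np.linalg.norm(d))
E
python3 m1.py
```

```text
piv1 (array([ 0.4622, -0.0407,  0.0286]), np.float64(0.001634560902347076))
piv2 (array([ 0.5232, -0.3565,  0.0281]), np.float64(0.002620947915408523))
glassL (array([0.6015, 0.0468, 0.1214]), np.float64(0.005645830974075197))
glassR (array([ 0.5858, -0.0709,  0.1223]), np.float64(0.004426138613134462))
[[ 0.6146  0.0475  0.118 ]
 [ 0.5953 -0.0717  0.118 ]
 [ 0.5845 -0.0695  0.118 ]
 [ 0.5996  0.0489  0.118 ]] ctr [ 0.5985 -0.0112  0.118 ]
ydir [0.0172 0.1188] 81.76235252028994
[[ 0.6435  0.0542  0.028 ]
 [ 0.6228 -0.0877  0.028 ]
 [ 0.5495 -0.0766  0.028 ]
 [ 0.5699  0.0646  0.028 ]] stand [ 0.5964 -0.0114  0.028 ]
piv [ 0.4616 -0.0402  0.028 ] J [[0.463  0.0092 0.026 ]
 [0.4481 0.0081 0.026 ]] L [[ 0.4884 -0.0843  0.026 ]
 [ 0.4447 -0.0881  0.026 ]] len 0.09550095519428338 yaw 96.63858384825286 grip [ 0.4657 -0.076 ]
piv [ 0.5223 -0.3556  0.028 ] J [[ 0.5555 -0.3935  0.026 ]
 [ 0.5432 -0.4023  0.026 ]] L [[ 0.5136 -0.305   0.026 ]
 [ 0.4786 -0.3304  0.026 ]] len 0.09623938702414614 yaw -56.42323197785385 grip [ 0.5024 -0.3256]
```

Measurements agree with the text: pivots 28 mm high, cassette top about 121 mm, pad tip to lever end about 96 mm. Cassette centre is (0.598,-0.011) with its y axis at 81.8°. I take clip 1 (near) to the -y edge first, starting with the tool turn.

```bash
python3 -m handwheel '{"hand":[-1,-1,-1,-1,-1,-1,-1,-1,-1],"delta_pos":[[0,0,0],[0,0,0],[0,0,0],[0,0,0],[0,0,0],[0,0,0],[0,0,0],[0,0,0],[0,0,0]],"turn":[0.9,0.9,0.9,0.9,0.9,0.9,0.9,0.9,0.91]}'
python3 -m handwheel '{"hand":[-1,-1,-1,-1,-1,-1,-1,-1,-1,-1],"delta_pos":[[-0.13,0.057,0],[-0.13,0.057,0],[-0.13,0.057,0],[-0.13,0.057,0],[-0.13,0.057,0],[-0.13,0.057,0],[-0.13,0.057,0],[-0.13,0.057,0],[-0.13,0.057,0],[-0.13,0.057,0]],"turn":[0,0,0,0,0,0,0,0,0,0]}'
cat > go.py <<'E'
import sys;from h import *
np.set_printoptions(precision=4,suppress=True)
s=readout.state();R=s["tcp_rot"];p=s["tcp_pos"]
x,y,z,a=map(float,sys.argv[1:5])
ang=np.degrees(np.arctan2(R[1,1],R[0,1]));da=(ang-a+90)%180-90
print("t",s["time"],"p",p,"yang",ang,"tilt",R[:,2],"w",s["width"],"ff",s["finger_force"],"F",s["contact_force"])
an=np.radians(ang-da);Rn=np.array([[-np.sin(an),np.cos(an),0],[np.cos(an),np.sin(an),0],[0,0,-1]])
d=np.array([x,y,z])-p
print("before turn units",R.T@d/.3,"after turn units",Rn.T@d/.3,"turn units",np.radians(da)/.15,"q6",s["q"][5])
E
python3 go.py .4657 -.076 .018 6.6
```

```text
time: 1.0
tcp_pos: [0.1246, 0.5098, 0.2449]
tcp_rot: [[-0.109, 0.994, -0.0], [0.994, 0.109, -0.001], [-0.001, -0.0, -1.0]]
contact_force: [0.2, 0.8, 0.6]
width: 0.0854
finger_force: 0.0
time: 2.0
tcp_pos: [0.3395, 0.1405, 0.2453]
tcp_rot: [[-0.114, 0.993, 0.0], [0.993, 0.114, 0.0], [0.0, 0.0, -1.0]]
contact_force: [0.5, -0.1, -0.0]
width: 0.0854
finger_force: 0.0
t 2.0 p [0.3395 0.1405 0.2453] yang 6.563796522894076 tilt [ 0.0001  0.0002 -1.    ] w 0.08535770477999238 ff 0.0 F [ 0.4733 -0.0579 -0.0381]
before turn units [-0.765   0.3354  0.7575] after turn units [-0.7651  0.335   0.7576] turn units -0.004212465841125604 q6 0.06804180536480185
```

```bash
python3 -m handwheel '{"hand":[-1,-1,-1,-1,-1,-1,-1,-1,-1],"delta_pos":[[-0.11,0.048,0],[-0.11,0.048,0],[-0.11,0.048,0],[-0.11,0.048,0],[-0.11,0.048,0],[-0.11,0.048,0],[-0.105,0.047,0.15],[0,0,0.15],[0,0,0.15]],"turn":[0,0,0,0,0,0,0,0,0]}'
python3 go.py .4657 -.076 .018 6.6
```

```text
time: 2.9
tcp_pos: [0.4632, -0.0718, 0.114]
tcp_rot: [[-0.112, 0.994, 0.001], [0.994, 0.112, -0.0], [-0.0, 0.001, -1.0]]
contact_force: [0.3, 0.9, -0.1]
width: 0.0855
finger_force: 0.0
t 2.9 p [ 0.4632 -0.0718  0.114 ] yang 6.457229889233822 tilt [ 0.0007 -0.0001 -1.    ] w 0.08553508478292769 ff 0.0 F [ 0.2503  0.9404 -0.1158]
before turn units [-0.0147  0.0064  0.32  ] after turn units [-0.0147  0.0066  0.32  ] turn units -0.016612056708712183 q6 -0.43045279612648035
```

```bash
python3 -m handwheel '{"hand":[-1,-1,-1,-1,-1,1,1,1,1,1],"delta_pos":[[-0.015,0.007,0],[0,0,0.12],[0,0,0.12],[0,0,0.08],[0,0,0],[0,0,0],[0,0,0],[0,0,0],[0,0,0],[0,0,0]],"turn":[0,0,0,0,0,0,0,0,0,0]}'
python3 go.py .4657 -.076 .018 6.6
```

```text
time: 3.9
tcp_pos: [0.4682, -0.0759, 0.0224]
tcp_rot: [[-0.114, 0.993, 0.006], [0.993, 0.114, -0.002], [-0.003, 0.006, -1.0]]
contact_force: [-0.4, -0.7, 10.4]
width: 0.0171
finger_force: 59.5
t 3.9 p [ 0.4682 -0.0759  0.0224] yang 6.557670744709249 tilt [ 0.0064 -0.0019 -1.    ] w 0.01714231875025205 ff 59.53186511993408 F [-0.3724 -0.7472 10.3791]
before turn units [ 0.0006 -0.0083  0.0147] after turn units [ 0.0006 -0.0082  0.0148] turn units -0.004925232498272416 q6 -0.43732584661239216
```

```bash
python3 -m handwheel '{"hand":[1,1,1,1,1,1],"delta_pos":[[0,0,-0.05],[0,0,-0.12],[0,0,-0.14],[0,0,-0.14],[0,0,-0.13],[0,0,0]],"turn":[0,0,0,0,0,0]}'
python3 - <<'E'
from h import *
T,D=optics.get_image("top");S,_=optics.get_image("scene")
cv2.imwrite("pics/top1.png",T);cv2.imwrite("pics/scene1.png",S);np.save("pics/top1.npy",D)
s=readout.state();p=s["tcp_pos"];print(p,s["width"])
u,v=map(int,proj("top",p));a=T[v-60:v+60,u-70:u+50]
u2,v2=map(int,proj("scene",p));b=S[v2-60:v2+60,u2-60:u2+60]
print(u,v,u2,v2)
cv2.imwrite("pics/crop4.png",cv2.resize(np.hstack([a,b]),None,fx=3.3,fy=3.3,interpolation=cv2.INTER_CUBIC))
E
```

```text
time: 4.5
tcp_pos: [0.4684, -0.076, 0.2]
tcp_rot: [[-0.115, 0.993, 0.012], [0.993, 0.115, -0.004], [-0.005, 0.011, -1.0]]
contact_force: [0.6, -0.1, -1.1]
width: 0.0173
finger_force: 58.8
[ 0.46595276 -0.07520305  0.19513001] 0.017598112080286176
333 289 277 203
```

View pics/crop4.png

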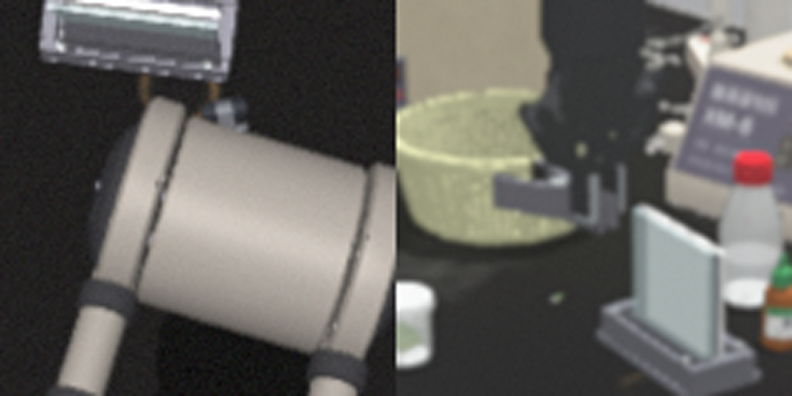

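Clip 1 is held level, with the jaws open towards +y. The pivot is near crop (545,178), i.e. scene (262.2,196.9), and the near jaw tip's top corner at (497,178).

```bash
python3 - <<'E'
from h import *
np.set_printoptions(precision=4,suppress=True)
s=readout.state();p=s["tcp_pos"];R=s["tcp_rot"]
c=lambda u,v:((u-396+.5)/3.3-.5+217,(v+.5)/3.3-.5+143)
for n,P,dz in[("piv",(545,178),.0056),("tip top",(497,178),.0036),("tip bot",(497,207),-.0224)]:
    w=onz("scene",*c(*P),p[2]+dz);print(n,w,R.T@(w-p))
print(p)
E
python3 go.py .5870 -.1280 .19 -8.2
```

```text
piv [ 0.4592 -0.0232  0.2007] [ 0.0525 -0.0008 -0.0057]
tip top [0.4356 0.0043 0.1987] [ 0.0825 -0.0211 -0.0038]
tip bot [0.4394 0.0114 0.1727] [ 0.0891 -0.0165  0.0222]
[ 0.466  -0.0752  0.1951]
t 4.6 p [ 0.466  -0.0752  0.1951] yang 6.567661011520856 tilt [ 0.0032 -0.001  -1.    ] w 0.017598112080286176 ff 58.789857029914856 F [-1.046  -0.0321 -1.2748]
before turn units [-0.221   0.3807  0.0186] after turn units [-0.1166  0.4245  0.0171] turn units 1.7182953831295682 q6 -0.4373097227849008
```

```bash
python3 -m handwheel '{"hand":[1,1,1],"delta_pos":[[0,0,0],[0,0,0],[0,0,0]],"turn":[0.9,0.818,0]}'
python3 go.py .5694 -.2063 .0724 -8.2
```

```text
time: 4.9
tcp_pos: [0.4648, -0.0749, 0.1924]
tcp_rot: [[0.144, 0.99, -0.003], [0.99, -0.144, 0.001], [0.001, -0.003, -1.0]]
contact_force: [-0.6, -0.7, -0.2]
width: 0.0174
finger_force: 58.8
t 4.9 p [ 0.4648 -0.0749  0.1924] yang -8.263224486703239 tilt [-0.0026  0.001  -1.    ] w 0.01742898537615932 ff 58.814860582351685 F [-0.5826 -0.6541 -0.2313]
before turn units [-0.3837  0.409   0.3988] after turn units [-0.3839  0.4075  0.4001] turn units -0.0073565030723654005 q6 -0.17855934334853055
```

```bash
python3 -m handwheel '{"hand":[1,1,1,1,1,1,1,1,1,1],"delta_pos":[[-0.128,0,0],[-0.128,0,0],[-0.128,0.08,0],[0,0.14,0],[0,0.14,0],[0,0.049,0.1],[0,0,0.13],[0,0,0.13],[0,0,0.04],[0,0,0]],"turn":[0,0,0,0,0,0,0,0,0,0]}'
python3 go.py .5694 -.2063 .0724 -8.2
python3 - <<'E'
from h import *
T,D=optics.get_image("top");S,_=optics.get_image("scene")
cv2.imwrite("pics/top2.png",T)
a=cv2.resize(T[200:290,280:400],None,fx=3.3,fy=3.3,interpolation=cv2.INTER_CUBIC)
b=cv2.resize(S[195:285,270:390],None,fx=3.3,fy=3.3,interpolation=cv2.INTER_CUBIC)
cv2.imwrite("pics/crop5.png",np.hstack([a,b]))
E
```

```text
time: 5.9
tcp_pos: [0.5693, -0.206, 0.0713]
tcp_rot: [[0.141, 0.99, -0.005], [0.99, -0.141, 0.003], [0.002, -0.005, -1.0]]
contact_force: [0.2, -1.0, -0.6]
width: 0.0177
finger_force: 58.9
t 5.9 p [ 0.5693 -0.206   0.0713] yang -8.101694582526202 tilt [-0.0047  0.0025 -1.    ] w 0.017728803628324113 ff 58.91331911087036 F [ 0.152  -1.0035 -0.6438]
before turn units [-0.0009  0.0004 -0.0036] after turn units [-0.0009  0.0004 -0.0036] turn units 0.011438354716435358 q6 -0.3324199151117338
```

View pics/crop5.png

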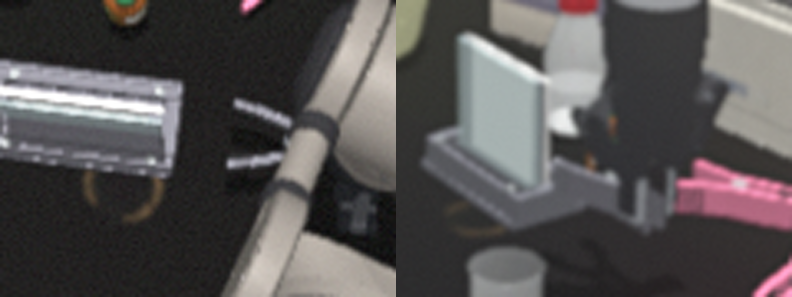

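The top view shows the open jaw tips at crop (237,103) and (228,163), just outside the cassette's right edge. I check their midpoint against the cassette's centre line.

```bash
python3 - <<'E'
from h import *
np.set_printoptions(precision=4,suppress=True)
c=lambda u,v:((u+.5)/3.3-.5+280,(v+.5)/3.3-.5+200)
w=[onz("top",*c(*P),.075) for P in[(237,103),(228,163)]]
a=np.radians(81.8);u=np.array([np.cos(a),np.sin(a)]);n=np.array([u[1],-u[0]]);C=np.array([.5975,-.0113])
for q in w+[np.mean(w,0),readout.state()["tcp_pos"]]:print(q,"along",(q[:2]-C)@u,"across",(q[:2]-C)@n)
E
```

```text
[ 0.6003 -0.1249  0.075 ] along -0.11208133020757799 across 0.019021787077590262
[ 0.5571 -0.1169  0.075 ] along -0.11030201045629062 across -0.02497132299642728
[ 0.5787 -0.1209  0.075 ] along -0.11119167033193429 across -0.002974767959418457
[ 0.5714 -0.2071  0.0749] along -0.19750241191182857 across 0.0021258288345957464
```

```bash
python3 -m handwheel '{"hand":[1,1,1,1,1,1,1],"delta_pos":[[0.0,0.01,0],[0.05,0,0],[0.05,0,0],[0.05,0,0],[0.05,0,0],[0.068,0,0],[0,0,0]],"turn":[0,0,0,0,0,0,0]}'
python3 go.py .5808 -.1271 .0724 -8.2
```

```text
time: 6.7
tcp_pos: [0.5853, -0.1241, 0.0737]
tcp_rot: [[0.14, 0.99, -0.0], [0.99, -0.14, 0.001], [0.001, -0.0, -1.0]]
contact_force: [-0.0, -0.7, -0.4]
width: 0.0173
finger_force: 58.9
t 6.7 p [ 0.5853 -0.1241  0.0737] yang -8.021533512911269 tilt [-0.0003  0.0009 -1.    ] w 0.017318558649142494 ff 58.899303674697876 F [-0.0418 -0.6602 -0.401 ]
before turn units [-0.012  -0.0136  0.0042] after turn units [-0.012  -0.0135  0.0042] turn units 0.020765518694441563 q6 -0.19782050169764162
```

```bash
python3 -m handwheel '{"hand":[0.5,0.3,0.1,-0.2,-0.5,-1,-1,-1,-1],"delta_pos":[[0,0,0],[0,0,0],[0,0,0],[0,0,0],[0,0,0],[0,0,0],[0,0,0],[0,0,0],[0,0,0]],"turn":[0,0,0,0,0,0,0,0,0]}'
python3 -m handwheel '{"hand":[-1,-1,-1,-1,-1],"delta_pos":[[0,0,-0.06],[0,0,-0.14],[0,0,-0.14],[0,0,-0.14],[0,0,0]],"turn":[0,0,0,0,0]}'
python3 go.py .5024 -.3256 .22 33.6
```

```text
time: 7.6
tcp_pos: [0.5852, -0.1275, 0.0736]
tcp_rot: [[0.143, 0.99, 0.0], [0.99, -0.143, 0.0], [0.0, 0.0, -1.0]]
contact_force: [0.4, -0.0, -0.1]
width: 0.0855
finger_force: 0.0
time: 8.1
tcp_pos: [0.5879, -0.1284, 0.2244]
tcp_rot: [[0.143, 0.99, 0.012], [0.99, -0.143, -0.004], [-0.002, 0.012, -1.0]]
contact_force: [-0.4, -0.1, 0.5]
width: 0.0852
finger_force: 0.0
t 8.1 p [ 0.5879 -0.1284  0.2244] yang -8.196824208374979 tilt [ 0.0116 -0.004  -0.9999] w 0.08520487456411051 ff 0.0 F [-0.3554 -0.1304  0.5053]
before turn units [-0.6912 -0.1884  0.0139] after turn units [-0.3899 -0.601   0.0146] turn units -4.8632813287561065 q6 -0.19936769770332863
```

```bash
python3 -m handwheel '{"hand":[-1,-1,-1,-1,-1],"delta_pos":[[0,0,0],[0,0,0],[0,0,0],[0,0,0],[0,0,0]],"turn":[-0.97,-0.97,-0.97,-0.97,-0.98]}'
python3 -m handwheel '{"hand":[-1,-1,-1,-1,-1,-1,-1],"delta_pos":[[-0.065,-0.1,0],[-0.065,-0.1,0],[-0.065,-0.1,0],[-0.065,-0.1,0],[-0.065,-0.1,0],[-0.065,-0.1,0],[0,0,0]],"turn":[0,0,0,0,0,0,0]}'
python3 go.py .5024 -.3256 .018 33.6
python3 - <<'E'
from h import *
T,D=optics.get_image("top");S,_=optics.get_image("scene")
a=cv2.resize(T[200:290,270:390],None,fx=3.3,fy=3.3,interpolation=cv2.INTER_CUBIC)
b=cv2.resize(S[195:285,270:390],None,fx=3.3,fy=3.3,interpolation=cv2.INTER_CUBIC)
cv2.imwrite("pics/crop6.png",np.hstack([a,b]))
E
```

```text
time: 8.6
tcp_pos: [0.5849, -0.1274, 0.2169]
tcp_rot: [[-0.558, 0.83, -0.001], [0.83, 0.558, 0.0], [0.001, -0.001, -1.0]]
contact_force: [-0.0, 0.4, 0.2]
width: 0.0854
finger_force: 0.0
time: 9.3
tcp_pos: [0.4978, -0.3282, 0.2168]
tcp_rot: [[-0.549, 0.836, -0.001], [0.836, 0.549, -0.001], [0.0, -0.001, -1.0]]
contact_force: [0.3, 0.5, -0.5]
width: 0.0853
finger_force: 0.0
t 9.3 p [ 0.4978 -0.3282  0.2168] yang 33.30632421183721 tilt [-0.0011 -0.0007 -1.    ] w 0.08529884135274736 ff 0.0 F [ 0.3095  0.4661 -0.4662]
before turn units [-0.0011  0.0183  0.6625] after turn units [-0.0012  0.0175  0.6625] turn units -0.034170729578868464 q6 -1.2916415325238448
```

View pics/crop6.png

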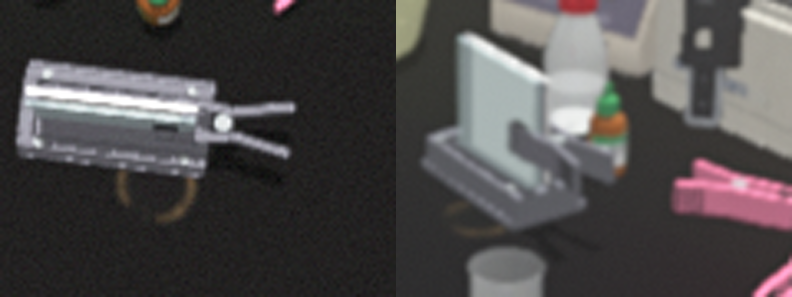

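Clip 1 is closed on the right edge, level and in line: its pivot is at crop (222,123), about 20 mm outside the edge. Now I descend on clip 2.

```bash
python3 -m handwheel '{"hand":[-1,-1,-1,-1,-1,-1,-1],"delta_pos":[[-0.001,0.018,0.1],[0,0,0.15],[0,0,0.15],[0,0,0.13],[0,0,0.08],[0,0,0.05],[0,0,0]],"turn":[0,0,0,0,0,0,0]}'
python3 -m handwheel '{"hand":[1,1,1,1,1,1],"delta_pos":[[0,0,0],[0,0,0],[0,0,0],[0,0,0],[0,0,0],[0,0,0]],"turn":[0,0,0,0,0,0]}'
python3 -m handwheel '{"hand":[1,1,1,1,1,1,1],"delta_pos":[[0,0,-0.05],[0,0,-0.12],[0,0,-0.14],[0,0,-0.14],[0,0,-0.14],[0,0,-0.04],[0,0,0]],"turn":[0,0,0,0,0,0,0]}'
python3 go.py .5024 -.3256 .21 -8.2
```

```text
time: 10.1
tcp_pos: [0.5041, -0.32, 0.0177]
tcp_rot: [[-0.554, 0.833, -0.003], [0.833, 0.554, 0.003], [0.004, -0.001, -1.0]]
contact_force: [0.3, 0.8, 0.6]
width: 0.0854
finger_force: 0.0
time: 10.7
tcp_pos: [0.5057, -0.323, 0.0229]
tcp_rot: [[-0.553, 0.833, 0.004], [0.833, 0.553, -0.003], [-0.005, 0.001, -1.0]]
contact_force: [-2.9, 1.5, 13.0]
width: 0.0175
finger_force: 58.5
time: 11.4
tcp_pos: [0.5053, -0.3224, 0.2119]
tcp_rot: [[-0.553, 0.833, 0.005], [0.833, 0.553, -0.004], [-0.006, 0.002, -1.0]]
contact_force: [-0.0, 0.1, -1.5]
width: 0.0175
finger_force: 58.6
t 11.4 p [ 0.5053 -0.3224  0.2119] yang 33.56135584529312 tilt [ 0.0046 -0.0036 -1.    ] w 0.01748401070336515 ff 58.60124409198761 F [-0.0304  0.0674 -1.4965]
before turn units [-0.0036 -0.0138  0.0062] after turn units [-0.0119 -0.0079  0.0062] turn units 4.8591543973156295 q6 -1.281646626713767
```

```bash
python3 -m handwheel '{"hand":[1,1,1,1,1],"delta_pos":[[0,0,0],[0,0,0],[0,0,0],[0,0,0],[0,0,0]],"turn":[0.97,0.97,0.97,0.97,0.98]}'
python3 go.py .6203 .1471 .21 -8.2
python3 - <<'E'
from h import *
D=np.load("pics/top0.npy")
for u,v in[(193,185),(194,200),(190,220)]:print(dep("top",D,u,v),onz("top",u+3,v,.1))
E
```

```text
time: 11.9
tcp_pos: [0.5036, -0.3211, 0.2063]
tcp_rot: [[0.149, 0.989, -0.003], [0.989, -0.149, 0.003], [0.002, -0.003, -1.0]]
contact_force: [0.2, -0.3, -1.1]
width: 0.0175
finger_force: 58.6
t 11.9 p [ 0.5036 -0.3211  0.2063] yang -8.555344854268176 tilt [-0.0031  0.0028 -1.    ] w 0.017511161967294863 ff 58.64703297615051 F [ 0.2111 -0.253  -1.0908]
before turn units [ 1.6013  0.1523 -0.0091] after turn units [ 1.6003  0.1623 -0.0122] turn units -0.04134625124666135 q6 -0.5466795193765029
[0.71962513 0.2493758  0.09413855] [0.71821254 0.24058804 0.1       ]
[0.68402928 0.24810128 0.09052362] [0.68221572 0.23835558 0.1       ]
[0.63645102 0.25810521 0.08981066] [0.63497279 0.24809471 0.1       ]
```

```bash
python3 -m handwheel '{"hand":[1,1,1,1,1,1,1,1,1,1],"delta_pos":[[0.14,0.014,0],[0.14,0.014,0],[0.14,0.014,0],[0.14,0.014,0],[0.14,0.014,0],[0.14,0.014,0],[0.14,0.014,0],[0.14,0.014,0],[0.14,0.014,0],[0.14,0.014,0]],"turn":[-0.04,0,0,0,0,0,0,0,0,0]}'
python3 -m handwheel '{"hand":[1,1,1],"delta_pos":[[0.1,0.012,0],[0.1,0.01,0],[0,0,0]],"turn":[0,0,0]}'
python3 go.py .6203 .1471 .0727 -8.2
```

```text
time: 12.9
tcp_pos: [0.603, 0.0902, 0.2065]
tcp_rot: [[0.137, 0.991, -0.004], [0.991, -0.137, 0.0], [-0.0, -0.004, -1.0]]
contact_force: [0.5, -0.3, -0.3]
width: 0.0176
finger_force: 58.6
time: 13.2
tcp_pos: [0.6178, 0.1507, 0.2061]
tcp_rot: [[0.133, 0.991, -0.004], [0.991, -0.133, 0.001], [0.001, -0.004, -1.0]]
contact_force: [-0.4, -0.5, -1.6]
width: 0.0174
finger_force: 58.6
t 13.2 p [0.6178 0.1507 0.2061] yang -7.636856260447926 tilt [-0.0035  0.001  -1.    ] w 0.017449148178570847 ff 58.58891308307648 F [-0.4486 -0.4878 -1.563 ]
before turn units [-0.0108  0.0116  0.4445] after turn units [-0.0105  0.0101  0.4445] turn units 0.0655247494478475 q6 0.25102452178976054
```

```bash
python3 -m handwheel '{"hand":[1,1,1,1,1,1],"delta_pos":[[0,0.008,0],[0,0,0.13],[0,0,0.13],[0,0,0.13],[0,0,0.055],[0,0,0]],"turn":[0.04,0,0,0,0,0]}'
python3 go.py .6203 .1471 .0727 -8.2
python3 - <<'E'
from h import *
T,D=optics.get_image("top");S,_=optics.get_image("scene")
a=cv2.resize(T[200:290,200:320],None,fx=3.3,fy=3.3,interpolation=cv2.INTER_CUBIC)
b=cv2.resize(S[180:270,250:370],None,fx=3.3,fy=3.3,interpolation=cv2.INTER_CUBIC)
cv2.imwrite("pics/crop7.png",np.hstack([a,b]))
E
```

```text
time: 13.8
tcp_pos: [0.6185, 0.1448, 0.0712]
tcp_rot: [[0.145, 0.989, -0.008], [0.989, -0.145, -0.001], [-0.002, -0.008, -1.0]]
contact_force: [-0.3, 0.1, -1.0]
width: 0.0175
finger_force: 58.6
t 13.8 p [0.6185 0.1448 0.0712] yang -8.320995316363398 tilt [-0.0078 -0.001  -1.    ] w 0.017458137089845366 ff 58.59060287475586 F [-0.341   0.0657 -1.0418]
before turn units [ 0.0083  0.0048 -0.0051] after turn units [ 0.0083  0.0048 -0.0051] turn units -0.014078444333557311 q6 0.25488279965528404
```

View pics/crop7.png

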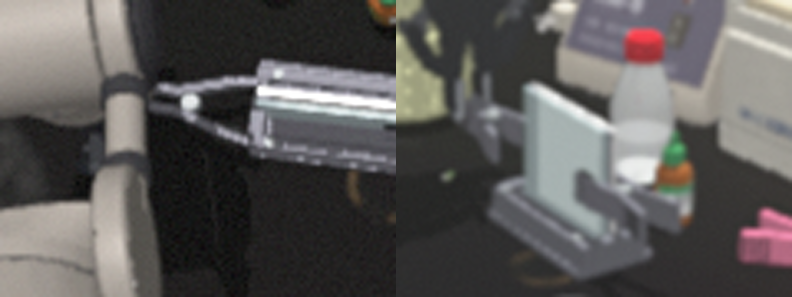

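The top view shows clip 2's pivot at crop (190,102) and its jaw tips at (257,82) and (247,143), just short of the cassette's left edge at (257,95).

```bash
python3 - <<'E'
from h import *
np.set_printoptions(precision=4,suppress=True)
c=lambda u,v:((u+.5)/3.3-.5+200,(v+.5)/3.3-.5+200)
w=[onz("top",*c(*P),z) for P,z in[((257,82),.075),((247,143),.075),((190,102),.0775)]]
a=np.radians(81.8);u=np.array([np.cos(a),np.sin(a)]);n=np.array([u[1],-u[0]]);C=np.array([.5975,-.0113])
for q in w+[np.mean(w[:2],0),readout.state()["tcp_pos"]]:print(q,"along",(q[:2]-C)@u,"across",(q[:2]-C)@n)
E
```

```text
[0.621  0.0515 0.075 ] along 0.06550545640351778 across 0.014264242021151232
[0.5768 0.0597 0.075 ] along 0.06733189975257817 across -0.030590722621444216
[0.6076 0.1001 0.0775] along 0.11172380275586762 across -0.005882801008403062
[0.5989 0.0556 0.075 ] along 0.06641867807804797 across -0.00816324030014649
[0.6211 0.1456 0.0753] along 0.1586697643567605 across 0.0009802950503220212
```

Clip 2 sits about 4° off and 8 mm off-centre. A small counter-turn about the TCP corrects both, then it goes in.

```bash
python3 -m handwheel '{"hand":[1,1,1,1,1,1,1],"delta_pos":[[0,0,0],[0,0.003,0],[-0.03,0,0],[-0.03,0,0],[-0.03,0,0],[-0.028,0,0],[0,0,0]],"turn":[-0.45,0,0,0,0,0,0]}'
python3 go.py .6142 .1095 .0727 -4.2
```

```text
time: 14.6
tcp_pos: [0.6191, 0.1097, 0.0752]
tcp_rot: [[0.078, 0.997, -0.0], [0.997, -0.078, -0.0], [-0.0, -0.0, -1.0]]
contact_force: [0.1, 0.5, -0.8]
width: 0.0177
finger_force: 58.6
t 14.6 p [0.6191 0.1097 0.0752] yang -4.445778273441684 tilt [-0.0001 -0.0002 -1.    ] w 0.017658153341495408 ff 58.5533344745636 F [ 0.0698  0.5285 -0.7991]
before turn units [-0.002  -0.0164  0.0084] after turn units [-0.0019 -0.0164  0.0084] turn units -0.028597600676162453 q6 0.13135597674818777
```

No contact force. I check numerically with the top depth and view before releasing.

```bash
python3 - <<'E'
from h import *
np.set_printoptions(precision=4,suppress=True)
T,_=optics.get_image("top");cv2.imwrite("pics/top8.png",T)
# pivot cap: bright low-saturation blob outside the stand, near expected place
a=np.radians(81.8);u=np.array([np.cos(a),np.sin(a)]);n=np.array([u[1],-u[0]]);C=np.array([.5975,-.0113])
e=C+.08*u;U,V=map(int,proj("top",[*e,.0775]));U-=4
w=T[V-8:V+8,U-9:U+7];g=w.min(2);print(U,V);print(g)
E
```

```text
266 229
[[139 139 124 108  73  53  44  38  34  37  34  31  31  26  28  29]
 [135 138 127 110  79  81  57  41  34  34  32  28  29  44  45  54]
 [116 116 117 106  87  86  57  40  35  38  46  48  70 111 117 125]
 [ 82  80  91  89  87  77  51  37  41  84 113 117 127 161 168 167]
 [ 63  66  66  64  67  64  45  29  52 130 161 165 145 146 153 153]
 [ 69  63  62  61  57  54  43  35  53 122 135 137 125 161 174 174]
 [ 69  61  63  62  56  50  49  30  37  59  65  67 113 210 227 227]
 [ 62  60  63  63  55  51  48  36  28  34  32  50 127 213 228 227]
 [ 62  62  66  60  55  55  43  43  47  47  39  59 118 210 227 227]
 [114 115 107  93  69  54  45  61  69  72  66  97 121 179 203 203]
 [164 158 150 128  98  64  46  55  77  85  87 116 142 148 171 154]
 [163 161 152 141 123  79  52  49  64  71  74  92 145 167 182 155]
 [164 157 152 141 123  90  51  41  41  46  49  59 104 132 149 169]
 [161 158 150 142 123  90  53  28  21  18  21  23  41  61  94 139]
 [162 159 150 140 123  89  47  23  19  21  13  14  14  17  35  58]
 [164 156 149 139 121  84  41  24  16  18  14  17  23  21  15  28]]
```

```bash
python3 - <<'E'
from h import *
np.set_printoptions(precision=4,suppress=True)
T=cv2.imread("pics/top8.png")
a=np.radians(81.8);u=np.array([np.cos(a),np.sin(a)]);n=np.array([u[1],-u[0]]);C=np.array([.5975,-.0113])
w=T[222:234,264:284].min(2).astype(float);m=(w>185);m[:,13:]=0;ys,xs=np.nonzero(m);U,V=xs.mean()+264,ys.mean()+222
q=onz("top",U,V,.079);print(U,V,m.sum(),q,"along",(q[:2]-C)@u,"across",(q[:2]-C)@n)
E
```

```text
271.6 228.4 15 [0.6116 0.0655 0.079 ] along 0.0780113573924338 across 0.0030123898879087733
```

```bash
python3 -m handwheel '{"hand":[1,0.5,0.3,0.1,-0.2,-0.5,-1,-1,-1,-1],"delta_pos":[[0,-0.008,0],[0,0,0],[0,0,0],[0,0,0],[0,0,0],[0,0,0],[0,0,0],[0,0,0],[0,0,0],[0,0,0]],"turn":[0,0,0,0,0,0,0,0,0,0]}'
python3 -m handwheel '{"hand":[-1,-1,-1,-1,-1,-1,-1,-1],"delta_pos":[[0,0,-0.06],[0,0,-0.14],[0,0,-0.14],[0,0,-0.14],[0,-0.14,0],[0,-0.14,0],[0,-0.14,0],[0,0,0]],"turn":[0,0,0,0,0,0,0,0]}'
python3 -m handwheel '{"hand":[-1,-1,-1,-1],"delta_pos":[[0.12,0,0],[0.12,0,0],[0.12,0,0],[0,0,0]],"turn":[0,0,0,0]}'
python3 - <<'E'
from h import *
T,D=optics.get_image("top");S,_=optics.get_image("scene")
cv2.imwrite("pics/top9.png",T)
a=cv2.resize(T[195:285,240:360],None,fx=3.3,fy=3.3,interpolation=cv2.INTER_CUBIC)
b=cv2.resize(S[180:270,250:370],None,fx=3.3,fy=3.3,interpolation=cv2.INTER_CUBIC)
cv2.imwrite("pics/crop9.png",np.hstack([a,b]))
E
```

```text
time: 15.65
tcp_pos: [0.6168, 0.1115, 0.0751]
tcp_rot: [[0.076, 0.997, 0.0], [0.997, -0.076, 0.0], [0.0, 0.0, -1.0]]
contact_force: [-0.5, -0.3, 0.6]
width: 0.0854
finger_force: 0.0
time: 16.45
tcp_pos: [0.4855, 0.1214, 0.2187]
tcp_rot: [[0.074, 0.997, -0.005], [0.997, -0.074, -0.0], [-0.0, -0.005, -1.0]]
contact_force: [-0.0, 0.1, 0.5]
width: 0.0856
finger_force: 0.0
time: 16.85
tcp_pos: [0.4997, 0.2322, 0.2191]
tcp_rot: [[0.072, 0.997, 0.001], [0.997, -0.072, 0.002], [0.002, 0.001, -1.0]]
contact_force: [0.4, 0.5, 0.2]
width: 0.0853
finger_force: 0.0
```

View pics/crop9.png

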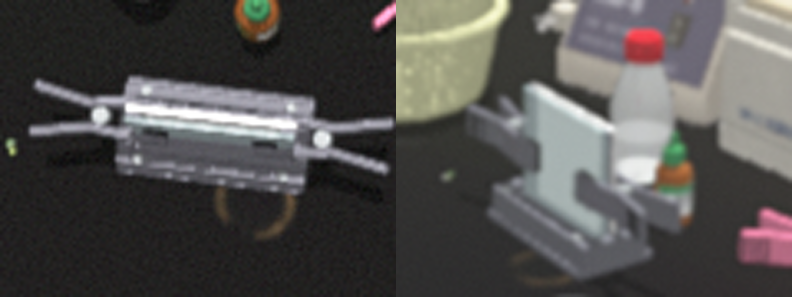

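Both clips are shut on the cassette's edges, with pivots at crop (101,116) and (321,139). The cassette still stands in its stand.

```bash
python3 - <<'E'
from h import *
c=lambda u,v:((u+.5)/3.3-.5+240,(v+.5)/3.3-.5+195)
a=np.radians(81.8);u=np.array([np.cos(a),np.sin(a)]);n=np.array([u[1],-u[0]]);C=np.array([.5975,-.0113])
for P in[(101,116),(321,139)]:
    q=onz("top",*c(*P),.079);print(((q[:2]-C)@u).round(4),((q[:2]-C)@n).round(4))
for L in[[(38,84),(31,131)],[(391,124),(386,168)]]:
    l=np.mean([onz("top",*c(*P),.077) for P in L],0);print("lever end",((l[:2]-C)@u).round(4),((l[:2]-C)@n).round(4))
E
```

```text
0.0808 -0.0007
-0.079 0.0007
lever end 0.1298 0.0002
lever end -0.128 0.0013
```

The pivots are 80 mm out on both sides, so the pads bite about 20 mm inside each edge, in line with the cassette to within 1-2 mm.

```bash
python3 -c "
from workcell import workorder;print(workorder.finish_job())"
```

```text
the job is handed in; nothing more can be done
None
```

I clipped both large clips onto the cassette's side edges, level and in line with it, with the pads about 20 mm inside each edge, and handed the job in at about 17 s of the 58 s; no verdict was returned.

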